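# Lift the loaded heating block out of the dry bath and hold it level

## Task

Take the clear cover off the dry-bath heater and stand it gently, the right way up, on the bench beside it. Then lift the aluminium block with the tubes straight out of its well by its T-handle and hold it level and still over the heater, its underside at least 5 cm above the heater's top, with every tube still in its bore, so that I can slide a cooling tray in underneath; finish while still holding it there. Keep the block level all the way, and do not disturb the other block or anything else on the bench.

Things in the scene. Friction and masses are not known exactly. Their poses are not given: they have to be found in the camera images.
- heater: Two-block dry-bath heater, fixed. Off-white case, flat grey top 90 mm above the bench. Origin on the bench midway between its wells; case x -135 (control panel) to +75, y -135 to +135 mm. Wells 94 x 74 mm (x, y), 26 mm deep, at x 0, y +66 and -66 mm; each holds a block with 2 mm play. Beside the case, on the side nearer the robot's centre line (y = 0), the bench is clear for 140 mm.
- tube_block_handle (a point): Centre of the T-handle bar of the tube block, the one to lift out. The bar is black plastic with flat sides, 60 mm long (block's x axis), 12 mm thick (y) and 16 mm high, on an 8 mm steel stem in the middle of the block; its centre is 82 mm above the block's underside and 42 mm above its top face. Site axes: block axes, z up.
- tube_block_mid (a point): Centre of the tube block, half-way up: an aluminium block 90 x 70 x 40 mm (x, y, z) with ten 11.5 mm bores in two rows, standing in either the left or the right well under the clear cover, its underside 64 mm and its top 104 mm above the bench; about 0.5 to 0.8 kg. z is the block's upright axis. The cover is on this block, the tubes are in it.
- cover_knob (a point): Centre of the black knob (26 mm diameter, 18 mm high, vertical axis) on the clear plastic cover. The cover is a five-sided box, open below, 116 x 96 mm (x, y) and 76 mm high, walls 3 mm, 0.15 to 0.25 kg; the knob's centre is 91 mm above its lower edge. It starts standing loose on the heater's top around the tube block, axes parallel to the heater's within a few degrees; its ceiling clears the T-handle by 10 mm, so it must go up at least 75 mm before it moves sideways.
- spare_block_mid (a point): Centre, half-way up, of the other aluminium block, in the other well: same size and the same T-handle, but six larger 16.5 mm bores, no tubes and no cover. Leave it where it is.
- tip_box: Bystander: grey pipette-tip box with clear lid, 118 x 82 x 61 mm, origin centre of its underside.
- tube_rack: Bystander: red plastic tube rack with small tubes, 60 x 104 x 62 mm, origin centre of its underside.
- bottle: Bystander: white plastic bottle, 60 mm diameter, 130 mm high, origin centre of its underside.
- beaker: Bystander: empty glass beaker, 68 mm diameter, 90 mm high, origin centre of its underside.
- tube0_mid (a point): Centre, half-way up, of a small white screw-cap tube, 10.6 mm diameter, 44 mm high with its 13 mm cap, z its axis; loose in the block's bore at x -34, y 20 mm in the block's axes, cap standing 10 mm above the block's top.
- tube1_mid (a point): Centre, half-way up, of a small white screw-cap tube, 10.6 mm diameter, 44 mm high with its 13 mm cap, z its axis; loose in the block's bore at x -17, y -20 mm in the block's axes, cap standing 10 mm above the block's top.
- tube2_mid (a point): Centre, half-way up, of a small white screw-cap tube, 10.6 mm diameter, 44 mm high with its 13 mm cap, z its axis; loose in the block's bore at x 0, y 20 mm in the block's axes, cap standing 10 mm above the block's top.
- tube3_mid (a point): Centre, half-way up, of a small white screw-cap tube, 10.6 mm diameter, 44 mm high with its 13 mm cap, z its axis; loose in the block's bore at x 17, y -20 mm in the block's axes, cap standing 10 mm above the block's top.
- tube4_mid (a point): Centre, half-way up, of a small white screw-cap tube, 10.6 mm diameter, 44 mm high with its 13 mm cap, z its axis; loose in the block's bore at x 34, y 20 mm in the block's axes, cap standing 10 mm above the block's top.
There are look-alikes about, which are no part of the job. Leave any green, orange or yellow look-alike of the part that bears cover_knob alone.

How it is judged:
On the way:
1. the clear cover stands upright on the bench, let go and at rest (height (world z) of cover_knob between 0.086 and 0.096 m and angle between cover_knob's own z axis and vertical below 0.06 rad and contact force between the fingers and cover below 0.05 N and linear speed of cover below 0.02 m/s), for 0.2 s.
At the end, for the whole second after the job is handed in: Tube block held by its T-handle over the heater, underside 45+ mm above its top, tilt under 0.07 rad, still (20 mm/s, 0.15 rad/s), touching nothing else, all tubes seated; cover upright on the bench (0.06 rad), released; spare block moved under 15 mm, bystanders under 20 mm and upright (all of step 1 and z of tube_block_mid in the frame of heater above 0.155 m and x of tube_block_mid in the frame of heater between -0.08 and 0.08 m and y of tube_block_mid in the frame of heater between -0.12 and 0.12 m and angle between tube_block_mid's own z axis and vertical below 0.07 rad and linear speed of tube_block below 0.02 m/s and angular speed of tube_block below 0.15 rad/s and contact force between the fingers and tube_block above 3 N and distance between the grasp point and tube_block_handle below 0.04 m and contact force between tube_block and heater below 0.1 N and contact force between tube_block and cover below 0.1 N and contact force between tube_block and spare_block below 0.1 N and contact force between tube_block and tip_box below 0.1 N and contact force between tube_block and tube_rack below 0.1 N and contact force between tube_block and bottle below 0.1 N and contact force between tube_block and beaker below 0.1 N and z of tube0_mid in the frame of tube_block_mid between 0.003 and 0.013 m and horizontal distance between each of tube0_mid, tube1_mid, tube2_mid, tube3_mid, tube4_mid and tube_block_mid below 0.046 m and z of tube1_mid in the frame of tube_block_mid between 0.003 and 0.013 m and z of tube2_mid in the frame of tube_block_mid between 0.003 and 0.013 m and z of tube3_mid in the frame of tube_block_mid between 0.003 and 0.013 m and z of tube4_mid in the frame of tube_block_mid between 0.003 and 0.013 m and distance of spare_block_mid from where it was at the start of the episode below 0.015 m and distance of each of tip_box, tube_rack, bottle, beaker from where it was at the start of the episode below 0.02 m and angle between each of tip_box, tube_rack, bottle, beaker's own z axis and vertical below 0.1 rad); the arm keeps its last pose, push and grip.
It fails at once if the cover is dropped (contact force between the fingers and cover below 0.05 N and linear speed of cover above 0.4 m/s).
It fails at once if the tube block is tipped more than 0.2 rad (angle between tube_block_mid's own z axis and vertical above 0.2 rad).
It fails at once if the spare block or a bystander is disturbed (not (distance of spare_block_mid from where it was at the start of the episode below 0.015 m and distance of each of tip_box, tube_rack, bottle, beaker from where it was at the start of the episode below 0.02 m and angle between each of tip_box, tube_rack, bottle, beaker's own z axis and vertical below 0.1 rad)).
It also fails if it takes over 54 s, if anything falls off the work surface, if the arm or the gripper's body presses on something with over 40 N, if the wrist force passes 120 N, or if a joint passes its speed limit or range.

## Robot

A 7-joint arm with a two-finger parallel gripper is mounted at the origin on the work surface. World frame = base frame: x ahead of the robot, y to its left, z up, the work surface at z = 0. Lengths are in m, angles in rad, forces in N, time in s.
With the tool pointing down it reaches from about 0.4 to 0.875 m from the base axis. Payload 19.3 kg.
Tool frame: the origin (TCP) lies at the very end of the fingers, on their centre line; the grasp point (between the pads) lies 19 mm behind it; z points along the fingers, y is the direction in which the jaws open and shut (so a half turn about z gives the same grasp; the last joint's range is limited). The gripper opens to 85 mm and grips with 20 to 120 N. Pads are 22 mm wide; open, the fingers measure 114 mm over their backs; the gripper's body (76 mm by 85 mm) begins 54 mm behind the grasp point. The pads swing forward as they close: fully open they stand 13 mm farther back than shut.
Start: joints at [-1.418, 0.521, -0.036, 1.599, 0.021, 1.021, -0.113], TCP at [0.138, 0.61, 0.231] pointing down, gripper open.
Joint ranges: [-2.91, 2.91], [-0.3, 2.13], [-1.5, 1.42], [0.17, 2.43], [-1.26, 4.41], [0.16, 1.93], [-2.52, 2.52]. Speed limits (rad/s): [1.89, 1.89, 2.39, 2.39, 3.01, 3.01, 3.01].

## Interface

Orientations are given as [roll, pitch, yaw] about the fixed x, y, z axes, in that order (R = Rz(yaw) Ry(pitch) Rx(roll)).
In Python, from workcell import telemetry, imaging, ticket gives the robot as it stands.
- The arm moves only by the tool carry_out, never from a script. Its argument "series" is a list of rows, each a list of 7 numbers: the shift along the tool's x, y, z in m, then the turn, a rotation vector about the tool's x, y, z in rad, then the closure in counts, from 0 (fully open) to 255 (shut). In form: [[tx, ty, tz, ax, ay, az, jaw], ...]. A call has 1 to 10 rows; each row is the pose to reach, as a shift and turn from the pose commanded when the call began, along the tool's axes at that moment; what a row does not reach only later rows make up. A row lasts 1/8 s, in which the tool goes at most 62.5 mm and 10.7 degrees, less where a joint would pass 70% of its speed; a pose out of reach is approached as far as the arm can. A call with a gripper value outside its range is refused whole. The fingers move at their own pace and stop on an object; "force" is the grip in N (left out, the last holds). Time passes only in rows, so rows that repeat a pose let the fingers close. It gives the time, the measured TCP pose, the force and the opening at its end, in the units of the state.
- telemetry.observe(): the state, without advancing time (a new reading comes with each control period).
- imaging.grab_frame(name): name is "scene" or "top" or "wrist"; returns (picture, depth): 480x640x3 uint8, blue, green, red; 480x640 float32, m along the optical axis (not along the pixel's ray), 0 where there is no reading.
- imaging.camera_info(name): a dict with "mtx" (3x3 intrinsics, pixels), "extrinsics" (4x4, takes a point from camera to world coordinates); the wrist camera has in their place "hand_eye" (4x4, takes a point from camera to tool coordinates, whose origin is the TCP and whose axes are the flange's). Camera axes: x right, y down, z forward; pixel columns grow to the right and rows downward; lengths in m; the calibration is good to about 2 mm. A picture is of the moment at which its call begins: read the wrist's pose just before it. camera_info takes no time and is no camera call.
- ticket.job_done(): hands the job in, once; it reports no verdict.
The state is a dict: "clock": time; "qpos": joint angles; "qd": joint speeds; "joint_efforts": joint torques, N m; "position": TCP position; "tool_rot": TCP orientation; "force": force on the tool from outside, world axes, zero at the start; "moment": the same for the moment, N m; "grip_width": finger opening in m.
Only numpy, scipy, OpenCV 4.12 (cv2) and the standard library are available. Lean on these libraries where they do the work, as an engineer would, in place of code of your own. Each camera call takes 0.05 s, during which the arm holds its last target.

## Working session

There is one attempt and no reset: what is moved stays moved. The work goes in short steps, Python scripts to look and compute and a tool call to move; the robot and the scene stay as the last step left them, time stands still between calls to the robot, and variables do not carry over. Pictures are saved under pics/ and viewed, and the job is handed in when it is done.

Besides the shell and the picture viewer there is one more tool, called as name([rows], argument=value, ...), one row to a line, values as JSON. carry_out: Moves the arm, as the interface text tells. Its arguments: {"type":"object","properties":{"series":{"type":"array"},"force":{"type":"number"}},"required":["series"]}

```bash
mkdir -p pics; cat > h.py <<'E'
import numpy as np, cv2
from workcell import telemetry, imaging, ticket
from scipy.spatial.transform import Rotation as R
def st():
    s=telemetry.observe(); print('t',s['clock'],'pos',np.round(s['position'],4),'rot',np.round(s['tool_rot'],4),'F',np.round(s['force'],2),'w',s['grip_width']); return s
def T(s):
    M=np.eye(4); M[:3,:3]=R.from_euler('xyz',s['tool_rot']).as_matrix(); M[:3,3]=s['position']; return M
def grab(n,fn):
    s=telemetry.observe(); im,d=imaging.grab_frame(n); ci=imaging.camera_info(n)
    K=np.array(ci['mtx']); E=np.array(ci['extrinsics']) if 'extrinsics' in ci else T(s)@np.array(ci['hand_eye'])
    cv2.imwrite('pics/'+fn+'.png',im); np.savez('pics/'+fn+'.npz',im=im,d=d,K=K,E=E); return im,d,K,E
def load(fn):
    z=np.load('pics/'+fn+'.npz'); return z['im'],z['d'],z['K'],z['E']
def ray(K,E,u,v):
    r=E[:3,:3]@np.linalg.solve(K,[u,v,1.]); return E[:3,3],r
def onz(K,E,u,v,z):
    o,r=ray(K,E,u,v); return o+r*(z-o[2])/r[2]
def cloud(d,K,E):
    v,u=np.mgrid[:480,:640]; P=np.stack([(u-K[0,2])/K[0,0]*d,(v-K[1,2])/K[1,1]*d,d],-1)
    return P@E[:3,:3].T+E[:3,3]
E
python3 - <<'E'
from h import *
s=st(); print(s['qpos'])
for n in('scene','top','wrist'):
    im,d,K,E_=grab(n,n+'0'); print(n,K[0,0],np.round(E_,3).tolist())
E
```

```text
t 0.0 pos [0.1381 0.6092 0.2307] rot [-3.1405e+00  1.0000e-04  2.9187e+00] F [-0.11 -0.63 -0.01] w 0.08570819809033998
[-1.4181428   0.52200879 -0.03631207  1.59999917  0.02122868  1.02110061
 -0.11278741]
scene 540.2314025080566 [[-0.661, 0.528, -0.534, 1.25], [0.751, 0.482, -0.452, 0.586], [0.018, -0.699, -0.715, 1.071], [0.0, 0.0, 0.0, 1.0]]
top 480.02404213511994 [[0.028, -0.979, 0.203, 0.346], [-1.0, -0.028, 0.005, -0.006], [0.001, -0.203, -0.979, 1.149], [0.0, 0.0, 0.0, 1.0]]
wrist 405.67881561853386 [[0.22, 0.93, 0.296, 0.061], [0.975, -0.21, -0.068, 0.627], [-0.001, 0.303, -0.953, 0.374], [0.0, 0.0, 0.0, 1.0]]
```

View pics/scene0.png

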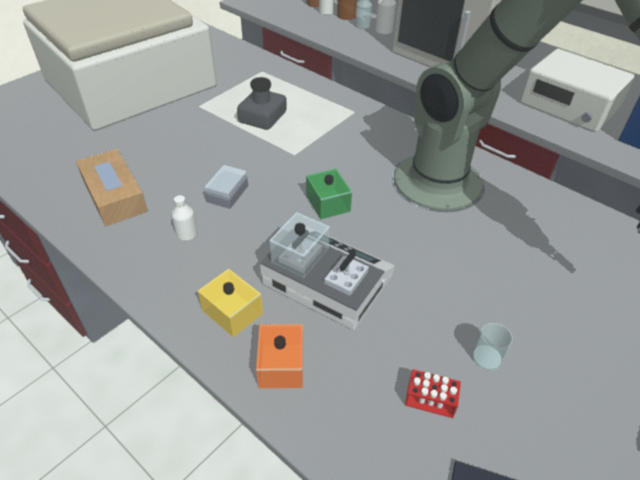

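View pics/top0.png

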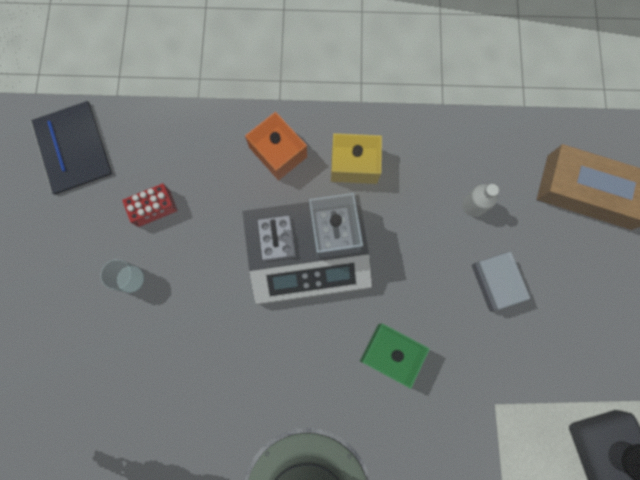

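View pics/wrist0.png

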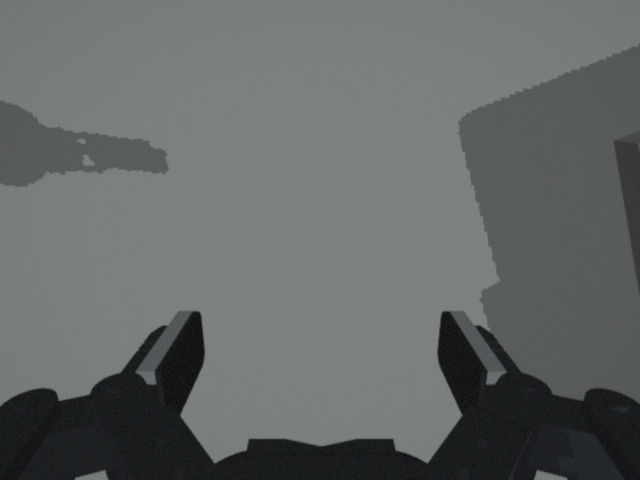

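Scene and top views agree. The clear cover (top px 336,220) is on the heater's right well, the spare block (275,235) is in the left well, and there are green, yellow and orange look-alikes around it. Next I measure.

```bash
python3 - <<'E'
from h import *
from scipy.optimize import least_squares
it,dt,Kt,Et=load('top0'); i2,d2,Ks,Es=load('scene0')
big=cv2.resize(it[180:320,230:390],None,fx=5,fy=5,interpolation=cv2.INTER_CUBIC); cv2.imwrite('pics/topc.png',big)
big=cv2.resize(i2[200:330,230:410],None,fx=4.4,fy=4.4,interpolation=cv2.INTER_CUBIC); cv2.imwrite('pics/scc.png',big)
P=cloud(dt,Kt,Et)
for u,v in [(336,220),(275,235),(300,215),(300,265),(265,255),(320,210),(420,270),(397,355)]: print(u,v,np.round(P[v,u],3))
# dark knob in both
for nm,im,(u0,u1,v0,v1) in [('top',it,(322,350,205,232)),('scene',i2,(290,312,218,242))]:
    g=im[v0:v1,u0:u1].max(2); m=(g<60).astype(np.uint8); n,l,s,c=cv2.connectedComponentsWithStats(m)
    print(nm,[(s[k][:5].tolist(),(c[k]+[u0,v0]).round(1).tolist()) for k in range(1,n)])
E
```

```text
336 220 [ 0.583 -0.044  0.19 ]
275 235 [0.556 0.083 0.152]
300 215 [0.616 0.034 0.092]
300 265 [0.503 0.03  0.087]
265 255 [0.52  0.107 0.108]
320 210 [ 0.61  -0.011  0.166]
420 270 [ 0.512 -0.257 -0.001]
397 355 [ 0.314 -0.183  0.1  ]
top [([15, 14, 2, 2, 2], [337.5, 219.5]), ([10, 17, 7, 4, 11], [335.2, 223.5])]
scene [([6, 7, 2, 2, 2], [296.5, 225.5]), ([10, 9, 1, 1, 1], [300.0, 227.0]), ([6, 10, 8, 6, 23], [299.0, 231.1])]
```

View pics/topc.png

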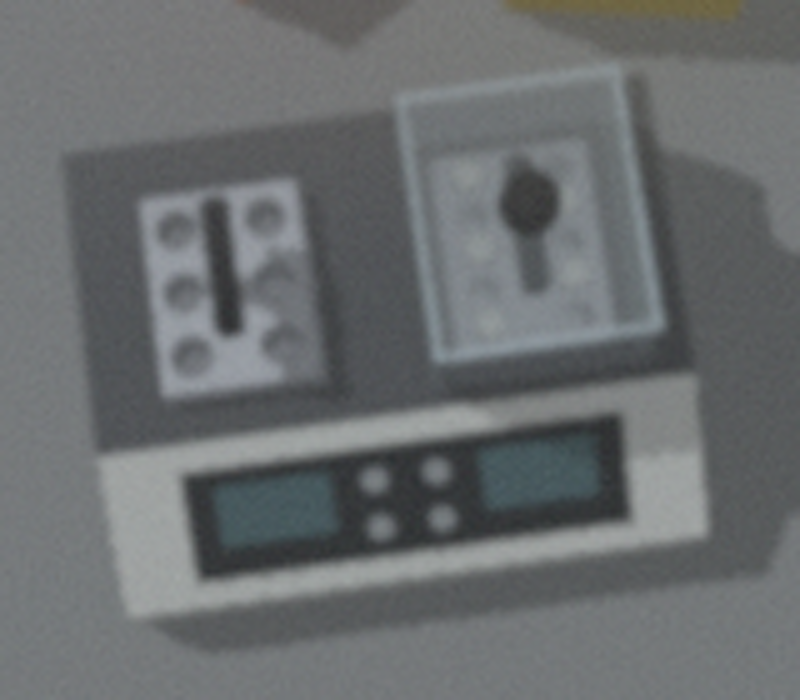

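View pics/scc.png

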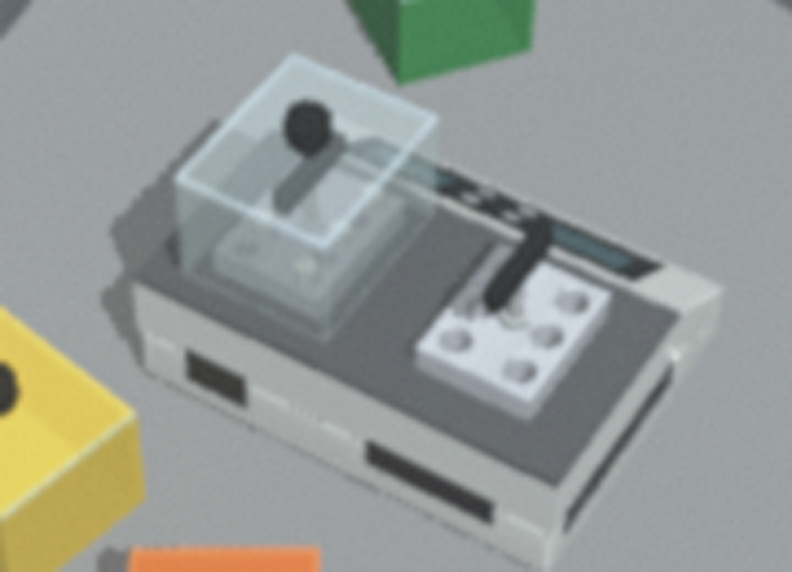

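```bash
python3 - <<'E'
from h import *
it,dt,K,E=load('top0'); i2,d2,Ks,Es=load('scene0')
def tp(u,v,z): return onz(K,E,(u+.5)/5-.5+230,(v+.5)/5-.5+180,z)
def sc(u,v,z): return onz(Ks,Es,(u+.5)/4.4-.5+230,(v+.5)/4.4-.5+200,z)
def show(n,p,f,z):
    q=np.array([f(u,v,z)[:2] for u,v in p]); print(n,q.round(4).tolist(),'mean',q.mean(0).round(4)); 
    for a,b in zip(q,np.roll(q,-1,0)): print('   len',np.linalg.norm(b-a).round(4),'ang',np.degrees(np.arctan2(*(b-a)[::-1])).round(1))
show('spare',[(138,203),(298,180),(328,380),(163,400)],tp,.104)
show('sparebar',[(214,200),(232,333)],tp,.154)
show('case',[(63,155),(100,452),(695,372)],tp,.09)
show('casepanel',[(128,615),(708,540)],tp,.09)
show('coverTop',[(400,95),(618,68),(662,328),(437,360)],tp,.166)
show('coverTopScene',[(296,54),(437,118),(326,245),(178,178)],sc,.166)
show('spareScene',[(415,350),(530,405),(610,293)],sc,.104)
show('coverTopScene',[(296,54),(437,118),(326,245),(178,178)],sc,.166)
print('knob top',tp(530,202,.19),'scene',sc(308,126,.181), sc(308,126,.19))
show('tubehandle',[(515,162),(537,290)],tp,.154)
show('tubehandleS',[(280,198),(338,148)],sc,.154)
show('caseS',[(135,285),(556,485),(720,290)],sc,.09)
E
```

```text
spare [[0.5986, 0.1291], [0.6113, 0.0578], [0.5207, 0.041], [0.5098, 0.1134]] mean [0.5601 0.0853]
   len 0.0724 ang -79.9
   len 0.0921 ang -169.5
   len 0.0732 ang 98.6
   len 0.0903 ang 10.0
sparebar [[0.5888, 0.0903], [0.5313, 0.08]] mean [0.56   0.0851]
   len 0.0584 ang -169.9
   len 0.0584 ang 10.1
case [[0.6235, 0.1662], [0.4878, 0.1418], [0.5314, -0.1224]] mean [0.5476 0.0619]
   len 0.1379 ang -169.8
   len 0.2677 ang -80.6
   len 0.303 ang 72.3
casepanel [[0.4163, 0.1255], [0.4564, -0.1286]] mean [ 0.4363 -0.0015]
   len 0.2572 ang -81.0
   len 0.2572 ang 99.0
coverTop [[0.6341, 0.0121], [0.6487, -0.0805], [0.5363, -0.1002], [0.5201, -0.0067]] mean [ 0.5848 -0.0438]
   len 0.0937 ang -81.0
   len 0.1141 ang -170.1
   len 0.0948 ang 99.8
   len 0.1155 ang 9.4
coverTopScene [[0.5347, -0.102], [0.5204, -0.0094], [0.6316, 0.0102], [0.6488, -0.0814]] mean [ 0.5839 -0.0456]
   len 0.0938 ang 98.8
   len 0.1129 ang 10.0
   len 0.0932 ang -79.3
   len 0.116 ang -169.7
spareScene [[0.6137, 0.0579], [0.6016, 0.1273], [0.5111, 0.11]] mean [0.5754 0.0984]
   len 0.0705 ang 99.8
   len 0.0922 ang -169.1
   len 0.1151 ang -26.9
coverTopScene [[0.5347, -0.102], [0.5204, -0.0094], [0.6316, 0.0102], [0.6488, -0.0814]] mean [ 0.5839 -0.0456]
   len 0.0938 ang 98.8
   len 0.1129 ang 10.0
   len 0.0932 ang -79.3
   len 0.116 ang -169.7
knob top [ 0.58285923 -0.04316112  0.19      ] scene [ 0.58404019 -0.0466732   0.181     ] [ 0.59077037 -0.04027795  0.19      ]
tubehandle [[0.6092, -0.0378], [0.5535, -0.0483]] mean [ 0.5813 -0.043 ]
   len 0.0567 ang -169.3
   len 0.0567 ang 10.7
tubehandleS [[0.6147, -0.0391], [0.5654, -0.0419]] mean [ 0.59   -0.0405]
   len 0.0493 ang -176.7
   len 0.0493 ang 3.3
caseS [[0.6733, -0.0958], [0.6243, 0.1642], [0.4573, 0.1471]] mean [0.585  0.0718]
   len 0.2646 ang 100.7
   len 0.1679 ang -174.1
   len 0.325 ang -48.4
```

```bash
cat >> h.py <<'E'
YAW=-2.967
def to(p,yaw=YAW,s=None):
    s=s or telemetry.observe(); M=T(s)
    G=R.from_euler('xyz',[np.pi,0,yaw]).as_matrix()
    t=M[:3,:3].T@(np.array(p)-M[:3,3]); a=R.from_matrix(M[:3,:3].T@G).as_rotvec()
    print('shift',t.round(4),'turn',a.round(4)); return t,a
E
python3 - <<'E'
from h import *
to([0.33,0.45,0.27],yaw=2.9187); to([.52,.2,.28],yaw=3.15)
to([0.56,-0.045,0.28])
E
```

```text
shift [-0.2224 -0.113  -0.039 ] turn [-0.0009  0.      0.0001]
shift [-0.4629 -0.3148 -0.0488] turn [-9.000e-04 -1.000e-04 -2.312e-01]
shift [-0.5561 -0.5449 -0.0486] turn [-8.000e-04 -1.000e-04 -3.974e-01]
```

carry_out([
  [-0.05,-0.02,-0.03,0,0,0,0],
  [-0.1,-0.045,-0.045,0,0,0,0],
  [-0.15,-0.075,-0.048,0,0,0,0],
  [-0.19,-0.1,-0.049,0,0,0,0],
  [-0.222,-0.113,-0.049,0,0,0,0],
  [-0.222,-0.113,-0.049,0,0,0,0],
], force=40)

```text
clock: 0.9
position: [0.3319, 0.4484, 0.2803]
tool_rot: [-3.141, 0.001, 2.915]
force: [-0.4, 0.8, 0.1]
grip_width: 0.0855
```

```bash
python3 - <<'E'
from h import *
s=st(); print(np.round(s['qpos'],3))
to([.52,.2,.28],yaw=3.15); to([0.56,-0.045,0.28])
E
```

```text
t 0.9 pos [0.3319 0.4484 0.2803] rot [-3.1411e+00  8.0000e-04  2.9147e+00] F [-0.39  0.8   0.07] w 0.08546873860925877
[-1.057  0.364  0.022  1.722 -0.008  1.055  0.311]
shift [-0.2392 -0.1997  0.0006] turn [-0.0005  0.0007 -0.2353]
shift [-0.3333 -0.4294  0.0008] turn [-0.0006  0.0007 -0.4015]
```

carry_out([
  [-0.045,-0.038,0,0,0,-0.045,0],
  [-0.09,-0.076,0,0,0,-0.09,0],
  [-0.13,-0.112,0,0,0,-0.13,0],
  [-0.175,-0.15,0,0,0,-0.18,0],
  [-0.22,-0.19,0,0,0,-0.22,0],
  [-0.25,-0.235,0,0,0,-0.26,0],
  [-0.27,-0.28,0,0,0,-0.3,0],
  [-0.29,-0.33,0,0,0,-0.34,0],
  [-0.31,-0.38,0,0,0,-0.37,0],
  [-0.333,-0.429,0,0,0,-0.401,0],
])

```text
clock: 2.15
position: [0.5597, -0.0423, 0.2803]
tool_rot: [3.141, 0.0, -2.961]
force: [1.1, 1.4, 0.1]
grip_width: 0.0854
```

```bash
python3 - <<'E'
from h import *
s=st(); print(np.round(s['qpos'],3))
grab('wrist','w1')
E
```

```text
t 2.15 pos [ 0.5597 -0.0423  0.2803] rot [ 3.1412  0.     -2.9611] F [1.14 1.4  0.06] w 0.08541883132049069
[-0.139  0.372  0.147  1.719 -0.062  1.055  1.78 ]
```

View pics/w1.png

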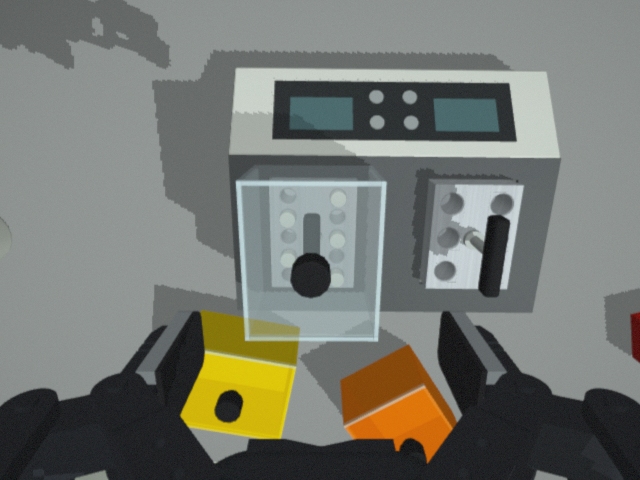

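```bash
python3 - <<'E'
from h import *
im,d,K,E=load('w1')
g=im[240:310,280:345].max(2); m=(g<45).astype(np.uint8); m=cv2.morphologyEx(m,cv2.MORPH_OPEN,np.ones((11,11)))
n,l,s,c=cv2.connectedComponentsWithStats(m); print(s[1:],c[1:]+[280,240])
u,v=c[1]+[280,240]
for z in(.181,.186,.19): print(z,onz(K,E,u,v,z).round(4))
P=cloud(d,K,E); print(P[268:284:4,311].round(4))
q=np.array([onz(K,E,a,b,.166)[:2] for a,b in [(237,182),(386,182),(379,341),(246,341)]]);print(q.round(4),q.mean(0))
for a,b in zip(q,np.roll(q,-1,0)): print(np.linalg.norm(b-a).round(4),np.degrees(np.arctan2(*(b-a)[::-1])).round(1))
q=np.array([onz(K,E,a,b,.154)[:2] for a,b in [(312,214)]]);print('bar near end',q)
# yellow/green extents
it,dt,Kt,Et=load('top0');Q=cloud(dt,Kt,Et); hsv=cv2.cvtColor(it,cv2.COLOR_BGR2HSV)
for n,a,b in[('yel',20,35),('green',50,80)]:
    mm=(hsv[...,0]>a)&(hsv[...,0]<b)&(hsv[...,1]>120); print(n,Q[mm].min(0),Q[mm].max(0))
E
```

```text
[[ 12  16  28  39 757]] [[306.15587847 276.34742404]]
0.181 [ 0.5857 -0.0467  0.181 ]
0.186 [ 0.5836 -0.0469  0.186 ]
0.19 [ 0.5819 -0.047   0.19  ]
[[ 0.5759 -0.045   0.1899]
 [ 0.5786 -0.0446  0.1897]
 [ 0.5808 -0.0442  0.1906]
 [ 0.5835 -0.0437  0.1907]]
[[ 0.5359 -0.1005]
 [ 0.5188 -0.007 ]
 [ 0.6326  0.0144]
 [ 0.65   -0.0804]] [ 0.58430198 -0.04337995]
0.095 100.4
0.1159 10.7
0.0963 -79.6
0.1159 -170.0
bar near end [[ 0.55104832 -0.04951535]]
yel [ 0.34567903 -0.14989925  0.07054182] [ 0.8233307  -0.00600408  1.14921698]
green [ 0.25106107 -0.25046315  0.07138447] [ 0.37412008 -0.00600408  1.14921698]
```

```bash
python3 - <<'E'
from h import *
st();to([.5842,-.044,.22],yaw=-2.962); to([.5842,-.044,.17],yaw=-2.962)
E
```

```text
t 2.2 pos [ 0.5603 -0.0502  0.2803] rot [-3.1385e+00 -1.0000e-04 -2.9663e+00] F [-3.77 -9.89 -1.69] w 0.08527528079085724
shift [-0.0246  0.0021  0.0603] turn [-0.0031 -0.0001 -0.0043]
shift [-0.0246  0.0022  0.1103] turn [-0.0031 -0.0001 -0.0043]
```

carry_out([
  [-0.012,-0.001,0.02,0,0,0,0],
  [-0.024,-0.003,0.05,0,0,0,0],
  [-0.024,-0.003,0.06,0,0,0,0],
  [-0.024,-0.003,0.06,0,0,0,0],
  [-0.024,-0.003,0.06,0,0,0,0],
])

```text
clock: 2.82
position: [0.5839, -0.0402, 0.2214]
tool_rot: [-3.141, 0.001, -2.963]
force: [-0.7, -0.4, 0.1]
grip_width: 0.0855
```

```bash
python3 - <<'E'
from h import *
s=st(); grab('wrist','w2'); st(); to([.5842,-.044,.17],yaw=-2.962)
E
```

```text
t 2.825 pos [ 0.5839 -0.0402  0.2214] rot [-3.1415e+00  1.2000e-03 -2.9633e+00] F [-0.71 -0.36  0.13] w 0.08547492455569829
t 2.875 pos [ 0.584  -0.0403  0.2214] rot [-3.1414e+00  1.5000e-03 -2.9633e+00] F [-0.37 -0.21  0.17] w 0.0853299895191551
shift [ 0.0005 -0.0037  0.0514] turn [-0.0002  0.0015 -0.0013]
```

View pics/w2.png

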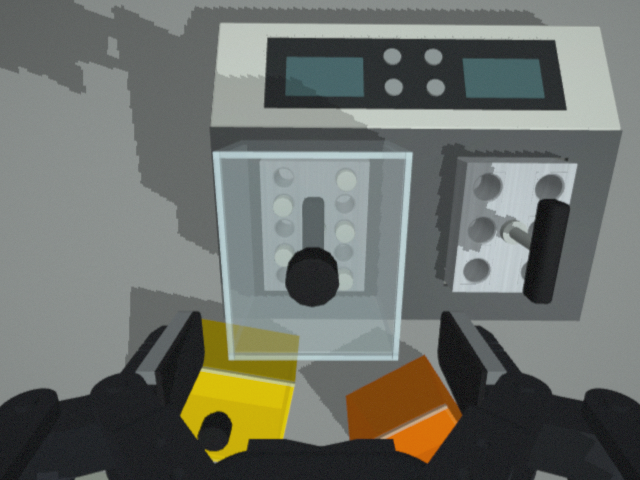

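```bash
python3 - <<'E'
from h import *
im,d,K,E=load('w2')
for uv in[(312,276),(312,279)]:
    for z in (.181,.19): print(uv,z,onz(K,E,*uv,z).round(4))
P=cloud(d,K,E); m=(abs(P[...,2]-.19)<.004)&(np.indices(m.shape)[0]<320 if 0 else True); v,u=np.nonzero(m); k=(u>270)&(u<360)&(v>230)&(v<320); print(u[k].mean(),v[k].mean(),u[k].min(),u[k].max(),v[k].min(),v[k].max(),P[v[k],u[k]].mean(0))
q=np.array([onz(K,E,a,b,.166)[:2] for a,b in [(214,153),(411,153),(398,359),(230,359)]]);print(q.round(4),q.mean(0))
for a,b in zip(q,np.roll(q,-1,0)): print(np.linalg.norm(b-a).round(4),np.degrees(np.arctan2(*(b-a)[::-1])).round(1))
E
```

```text
(312, 276) 0.181 [ 0.584  -0.0442  0.181 ]
(312, 276) 0.19 [ 0.5802 -0.0446  0.19  ]
(312, 279) 0.181 [ 0.5856 -0.0439  0.181 ]
(312, 279) 0.19 [ 0.5817 -0.0444  0.19  ]
311.6107594936709 280.8150994575045 285 338 255 307 [ 0.58260711 -0.04440508  0.19014875]
[[ 0.5357 -0.1007]
 [ 0.5188 -0.0075]
 [ 0.632   0.0134]
 [ 0.6489 -0.0804]] [ 0.58383939 -0.04380649]
0.0948 100.3
0.1151 10.5
0.0953 -79.8
0.1151 -169.8
```

carry_out([
  [0,-0.004,0.01,0,0,0,0],
  [0,-0.004,0.03,0,0,0,0],
  [0,-0.004,0.043,0,0,0,0],
  [0,-0.004,0.051,0,0,0,0],
  [0,-0.004,0.051,0,0,0,0],
  [0,-0.004,0.051,0,0,0,100],
  [0,-0.004,0.051,0,0,0,140],
  [0,-0.004,0.051,0,0,0,160],
  [0,-0.004,0.051,0,0,0,180],
  [0,-0.004,0.051,0,0,0,220],
], force=40)

```text
clock: 4.12
position: [0.5846, -0.0444, 0.1697]
tool_rot: [-3.142, 0.0, -2.963]
force: [-1.3, -0.5, 6.4]
grip_width: 0.0243
```

```bash
python3 - <<'E'
from h import *
s=st(); grab('wrist','w3')
E
```

```text
t 4.125 pos [ 0.5846 -0.0444  0.1697] rot [-3.1415e+00  4.0000e-04 -2.9635e+00] F [-1.32 -0.48  6.39] w 0.024279078575531722
```

View pics/w3.png

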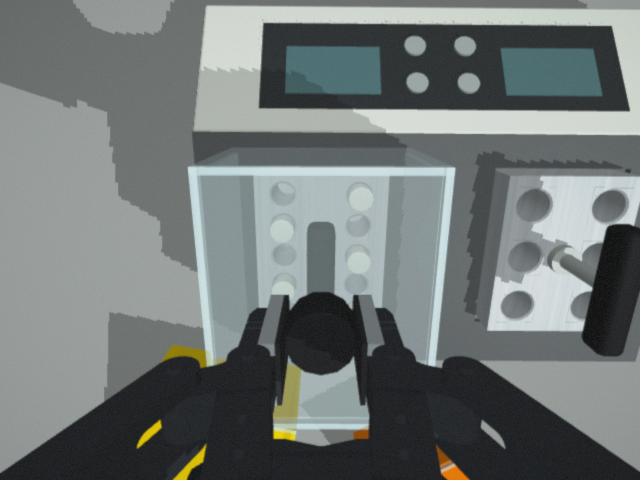

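The knob (320,333) is between the pads, 24 mm opening. Now I lift straight up.

carry_out([
  [0,0,-0.003,0,0,0,220],
  [0,0,-0.01,0,0,0,220],
  [0,0,-0.025,0,0,0,220],
  [0,0,-0.04,0,0,0,220],
  [0,0,-0.058,0,0,0,220],
  [0,0,-0.078,0,0,0,220],
  [0,0,-0.095,0,0,0,220],
  [0,0,-0.105,0,0,0,220],
  [0,0,-0.11,0,0,0,220],
  [0,0,-0.11,0,0,0,220],
], force=50)

```text
clock: 5.42
position: [0.5844, -0.0443, 0.2792]
tool_rot: [3.142, -0.0, -2.963]
force: [0.2, 0.1, -2.0]
grip_width: 0.024
```

```bash
python3 - <<'E'
from h import *
s=st(); grab('wrist','w4'); im=grab('scene','s4')[0]; cv2.imwrite('pics/s4c.png',cv2.resize(im[130:350,150:450],None,fx=2.5,fy=2.5))
E
```

```text
t 5.425 pos [ 0.5844 -0.0443  0.2792] rot [ 3.1416e+00 -2.0000e-04 -2.9634e+00] F [ 0.21  0.08 -1.99] w 0.024013571785124293
```

View pics/w4.png

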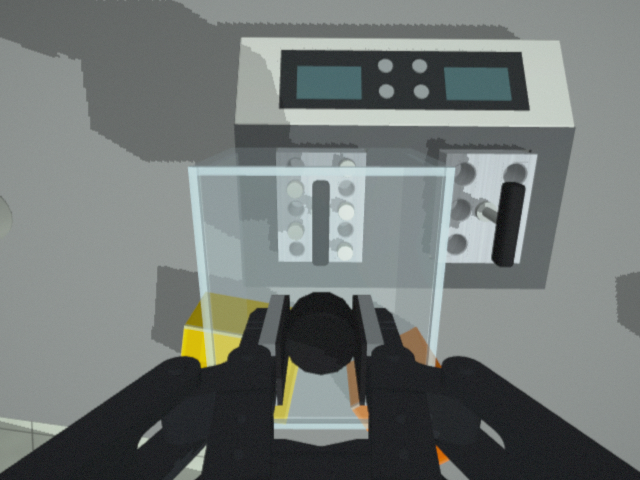

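View pics/s4c.png

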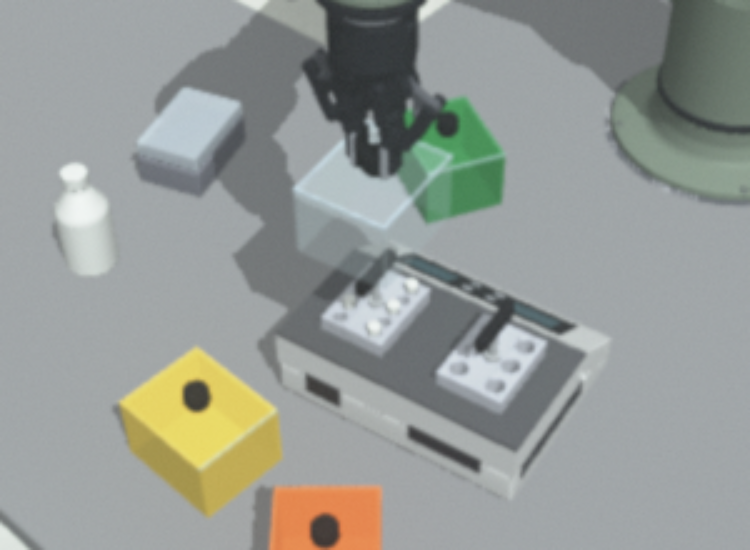

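carry_out([
  [0.003,-0.015,0,0,0,0,220],
  [0.008,-0.04,0,0,0,0,220],
  [0.013,-0.07,0,0,0,0,220],
  [0.018,-0.1,0,0,0,0,220],
  [0.022,-0.125,0,0,0,0,220],
  [0.025,-0.14,0,0,0,0,220],
  [0.025,-0.147,0,0,0,0,220],
  [0.025,-0.147,0,0,0,0,220],
  [0.025,-0.147,0,0,0,0,220],
])

```text
clock: 6.65
position: [0.5861, -0.1925, 0.2793]
tool_rot: [3.141, 0.0, -2.962]
force: [0.4, 0.5, -3.0]
grip_width: 0.024
```

```bash
python3 - <<'E'
from h import *
s=st(); im=grab('wrist','w5')[0]; im=grab('top','t5')[0]; cv2.imwrite('pics/t5c.png',cv2.resize(im[110:400,220:460],None,fx=2.5,fy=2.5)[:600])
E
```

```text
t 6.65 pos [ 0.5861 -0.1925  0.2793] rot [ 3.1412e+00  1.0000e-04 -2.9623e+00] F [ 0.37  0.5  -2.96] w 0.024003840433692407
```

View pics/w5.png

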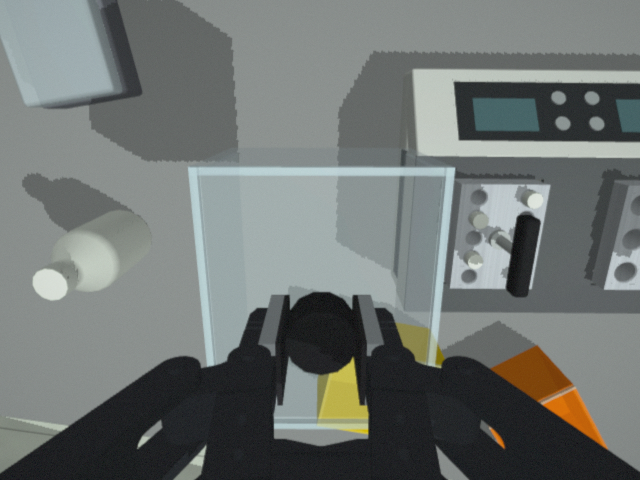

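View pics/t5c.png

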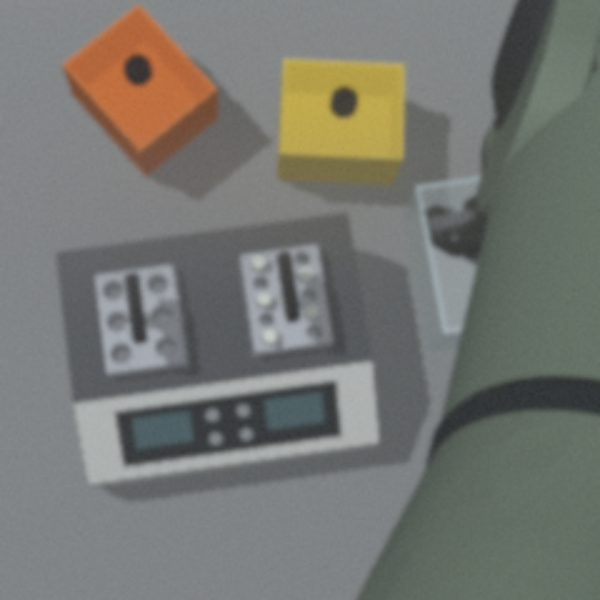

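```bash
python3 - <<'E'
from h import *
im,d,K,E=load('t5')
for u,v in[(395,185),(280,178)]: print('yellow',onz(K,E,u/2.5+220,v/2.5+110,0).round(3))
x=np.array([np.cos(.179),np.sin(.179)]);y=np.array([-x[1],x[0]]);c=np.array([.586,-.1925])
for a in(1,-1):
  for b in(1,-1): print('cover',a,b,(c+a*.058*x+b*.048*y).round(3))
h=np.array([.5725,.02]); print('in heater frame',(c-h)@x,(c-h)@y)
E
```

```text
yellow [ 0.726 -0.155  0.   ]
yellow [ 0.73 -0.04  0.  ]
cover 1 1 [ 0.635 -0.135]
cover 1 -1 [ 0.652 -0.229]
cover -1 1 [ 0.52  -0.156]
cover -1 -1 [ 0.537 -0.25 ]
in heater frame -0.024550398470690373 -0.2115083401072646
```

carry_out([
  [0,0,0.012,0,0,0,220],
  [0,0,0.035,0,0,0,220],
  [0,0,0.06,0,0,0,220],
  [0,0,0.085,0,0,0,220],
  [0,0,0.11,0,0,0,220],
  [0,0,0.135,0,0,0,220],
  [0,0,0.16,0,0,0,220],
  [0,0,0.178,0,0,0,220],
  [0,0,0.188,0,0,0,220],
  [0,0,0.188,0,0,0,220],
])

```text
clock: 8.0
position: [0.5858, -0.1934, 0.0909]
tool_rot: [3.141, -0.001, -2.963]
force: [0.5, -0.2, -2.3]
grip_width: 0.0244
```

carry_out([
  [0,0,0.003,0,0,0,220],
  [0,0,0.006,0,0,0,220],
  [0,0,0.008,0,0,0,220],
  [0,0,0.0095,0,0,0,220],
  [0,0,0.0105,0,0,0,220],
  [0,0,0.0105,0,0,0,220],
])

```text
clock: 8.75
position: [0.5859, -0.1935, 0.0808]
tool_rot: [-3.142, -0.0, -2.964]
force: [0.1, 0.5, -3.3]
grip_width: 0.0244
```

```bash
python3 - <<'E'
from h import *
s=st(); grab('wrist','w6')
E
```

```text
t 8.75 pos [ 0.5859 -0.1935  0.0808] rot [-3.1416e+00 -1.0000e-04 -2.9635e+00] F [ 0.12  0.46 -3.26] w 0.02436032450388921
```

View pics/w6.png

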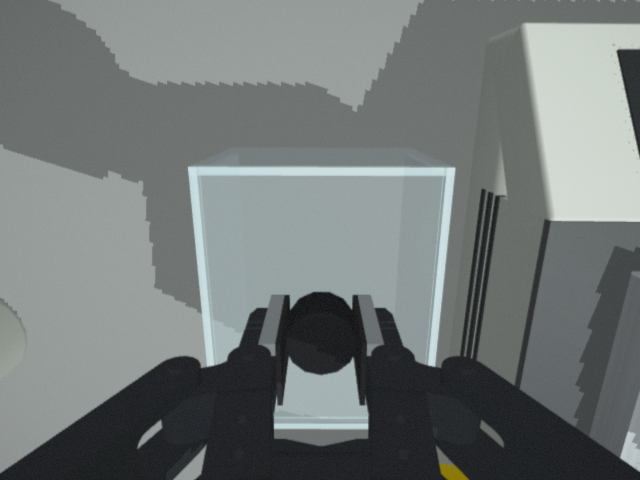

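The cover still hangs about 1 mm above the bench, so I ease it down.

carry_out([
  [0,0,0.0005,0,0,0,220],
  [0,0,0.001,0,0,0,220],
  [0,0,0.0015,0,0,0,220],
  [0,0,0.0018,0,0,0,220],
  [0,0,0.0018,0,0,0,220],
])

```text
clock: 9.43
position: [0.586, -0.1935, 0.0797]
tool_rot: [3.142, 0.0, -2.964]
force: [-4.4, 2.5, 11.2]
grip_width: 0.0244
```

carry_out([
  [0,0,-0.0005,0,0,0,200],
  [0,0,-0.0005,0,0,0,160],
  [0,0,-0.0005,0,0,0,130],
  [0,0,-0.0005,0,0,0,100],
  [0,0,-0.0005,0,0,0,90],
  [0,0,-0.0005,0,0,0,90],
], force=20)

```text
clock: 10.18
position: [0.5859, -0.1935, 0.0795]
tool_rot: [-3.142, 0.0, -2.963]
force: [-0.1, 0.5, 0.3]
grip_width: 0.0553
```

```bash
python3 - <<'E'
from h import *
s=st(); grab('wrist','w7')
E
```

```text
t 10.175 pos [ 0.5859 -0.1935  0.0795] rot [-3.1415  0.     -2.9634] F [-0.08  0.47  0.35] w 0.05529061657263209
```

View pics/w7.png

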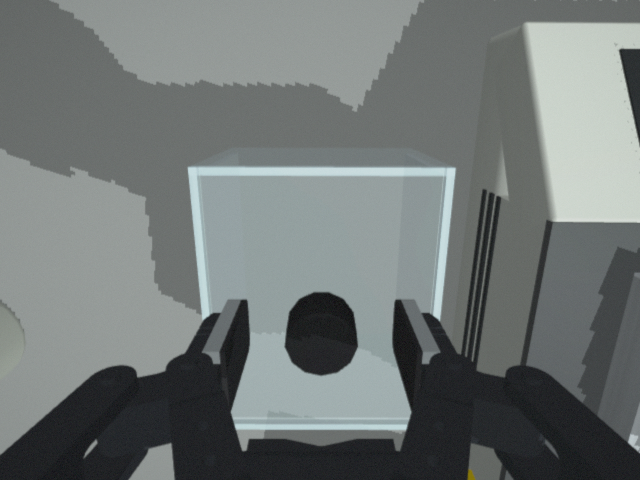

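The cover stands free on the bench, with the knob (321,333) clear of both pads. I go up and back to the tube block.

carry_out([
  [0,0,-0.015,0,0,0,90],
  [0,0,-0.04,0,0,0,90],
  [0,0,-0.08,0,0,0,60],
  [0,0,-0.12,0,0,0,0],
  [-0.006,0.03,-0.145,0,0,0,0],
  [-0.012,0.07,-0.15,0,0,0,0],
  [-0.018,0.11,-0.15,0,0,0,0],
  [-0.025,0.14,-0.15,0,0,0,0],
  [-0.025,0.149,-0.15,0,0,0,0],
  [-0.025,0.149,-0.15,0,0,0,0],
])

```text
clock: 11.48
position: [0.5841, -0.0426, 0.2302]
tool_rot: [-3.141, 0.001, -2.963]
force: [0.0, -0.4, 0.7]
grip_width: 0.0853
```

carry_out([
  [0,0,0,0,0,0,0],
  [0,0,0,0,0,0,0],
])

```text
clock: 11.72
position: [0.5841, -0.0435, 0.2296]
tool_rot: [-3.141, 0.0, -2.965]
force: [-0.1, -0.0, 0.6]
grip_width: 0.0854
```

```bash
python3 - <<'E'
from h import *
s=st(); grab('wrist','w8'); s=st()
E
```

```text
t 11.725 pos [ 0.5841 -0.0435  0.2296] rot [-3.1413  0.     -2.9649] F [-0.14 -0.03  0.65] w 0.08540246104589497
t 11.775 pos [ 0.5841 -0.0433  0.2295] rot [-3.1414 -0.     -2.9646] F [-0.25  1.22  0.56] w 0.08534174910312614
```

View pics/w8.png

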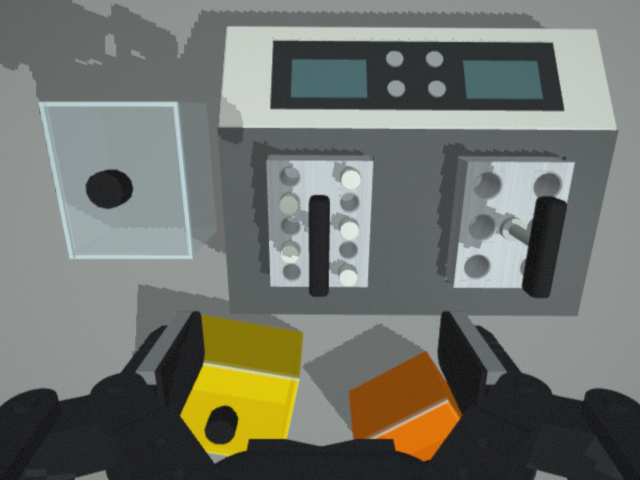

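```bash
python3 - <<'E'
from h import *
im,d,K,E=load('w8'); P=cloud(d,K,E)
m=(abs(P[...,2]-.154)<.004); v,u=np.nonzero(m); k=(u>290)&(u<345)&(v>180)&(v<305); Q=P[v[k],u[k]]; print(k.sum(),u[k].min(),u[k].max(),v[k].min(),v[k].max(),Q.mean(0),Q.min(0),Q.max(0))
r=cv2.minAreaRect((Q[:,:2]*1000).astype(np.float32)); print(r)
w,V=np.linalg.eigh(np.cov(Q[:,:2].T)); print('yaw',np.degrees(np.arctan2(V[1,1],V[0,1]))%180)
q=np.array([onz(K,E,a,b,.104)[:2] for a,b in [(268,162),(373,160),(368,287),(270,286)]]);print(q.round(4),q.mean(0))
for a,b in zip(q,np.roll(q,-1,0)): print(np.linalg.norm(b-a).round(4),np.degrees(np.arctan2(*(b-a)[::-1])).round(1))
q=np.array([onz(K,E,a,b,.076)[:2] for a,b in [(40,102),(177,102),(192,257),(71,259)]]);print('cover',q.round(4),q.mean(0))
for a,b in zip(q,np.roll(q,-1,0)): print(np.linalg.norm(b-a).round(4),np.degrees(np.arctan2(*(b-a)[::-1])).round(1))
print('covertop z',P[150,120],P[188,109])
E
```

```text
1993 308 329 198 296 [ 0.5808789  -0.04487729  0.15396723] [ 0.55299298 -0.05504347  0.15001374] [ 0.61231957 -0.03439745  0.15662149]
((582.6240234375, -44.56378936767578), (59.51286697387695, 11.807306289672852), 10.245808601379395)
yaw 9.717615682878545
[[ 0.5457 -0.0851]
 [ 0.5323 -0.0176]
 [ 0.6217 -0.0017]
 [ 0.6334 -0.0715]] [ 0.58324825 -0.04398818]
0.0688 101.2
0.0908 10.1
0.0708 -80.5
0.0888 -171.2
cover [[ 0.5368 -0.2494]
 [ 0.52   -0.1559]
 [ 0.6329 -0.1363]
 [ 0.6513 -0.2291]] [ 0.58524841 -0.19265322]
0.095 100.2
0.1146 9.8
0.0946 -78.8
0.1163 -169.9
covertop z [ 0.55986554 -0.19337487  0.07700735] [ 0.5825695  -0.18928837  0.10021197]
```

carry_out([
  [0.001,-0.001,0.02,0,0,0,0],
  [0.001,-0.001,0.05,0,0,0,0],
  [0.001,-0.001,0.08,0,0,0,60],
  [0.001,-0.001,0.096,0,0,0,90],
  [0.001,-0.001,0.101,0,0,0,120],
  [0.001,-0.001,0.101,0,0,0,150],
  [0.001,-0.001,0.101,0,0,0,165],
  [0.001,-0.001,0.101,0,0,0,175],
], force=30)

```text
clock: 12.78
position: [0.5836, -0.0436, 0.1291]
tool_rot: [-3.141, 0.001, -2.963]
force: [0.5, 0.2, 0.0]
grip_width: 0.0267
```

```bash
python3 - <<'E'
from h import *
s=st(); grab('wrist','w9')
E
```

```text
t 12.775 pos [ 0.5836 -0.0436  0.1291] rot [-3.1414e+00  1.0000e-03 -2.9635e+00] F [0.55 0.19 0.02] w 0.026675950935379677
```

View pics/w9.png

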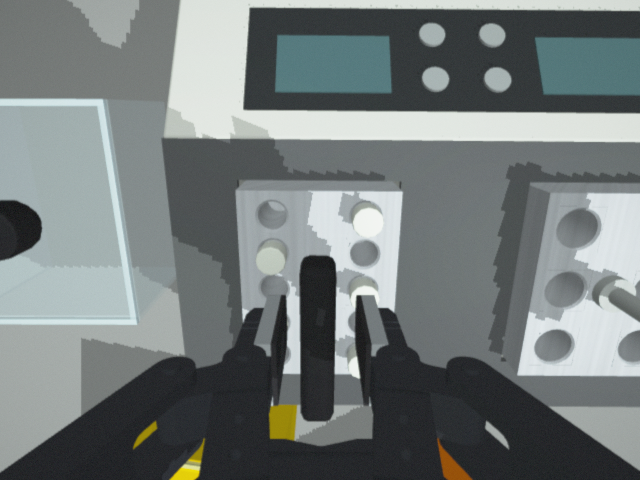

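carry_out([
  [0,-0.001,0.001,0,0,0,190],
  [0,-0.001,0.001,0,0,0,205],
  [0,-0.001,0.001,0,0,0,220],
  [0,-0.001,0.001,0,0,0,235],
  [0,-0.001,0.001,0,0,0,255],
  [0,-0.001,0.001,0,0,0,255],
], force=90)

```text
clock: 13.58
position: [0.5835, -0.0447, 0.1277]
tool_rot: [-3.141, 0.0, -2.964]
force: [-2.5, -1.1, 4.4]
grip_width: 0.0106
```

carry_out([
  [0,0,0,0,0,0,255],
  [0,0,-0.002,0,0,0,255],
  [0,0,-0.004,0,0,0,255],
  [0,0,-0.007,0,0,0,255],
  [0,0,-0.01,0,0,0,255],
  [0,0,-0.01,0,0,0,255],
])

```text
clock: 14.32
position: [0.5836, -0.0445, 0.1378]
tool_rot: [-3.142, 0.0, -2.963]
force: [0.3, -1.1, -7.8]
grip_width: 0.0104
```

```bash
python3 - <<'E'
from h import *
s=st(); print(s['moment']); grab('wrist','w10')
E
```

```text
t 14.325 pos [ 0.5836 -0.0445  0.1378] rot [-3.1415e+00  3.0000e-04 -2.9634e+00] F [ 0.33 -1.07 -7.84] w 0.010439087175403922
[-0.03251517  0.02663792 -0.01366137]
```

View pics/w10.png

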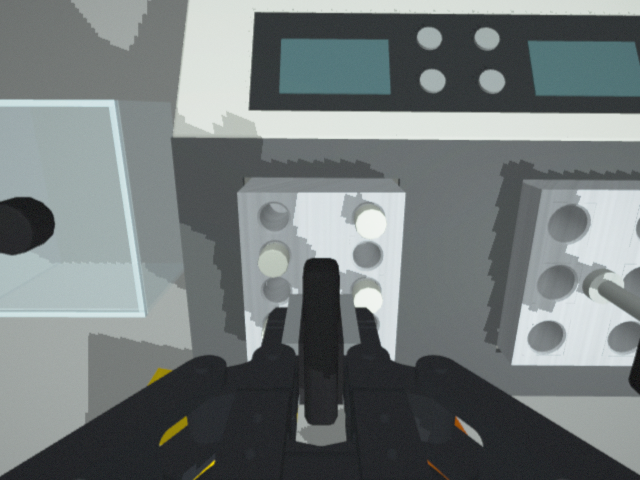

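The block is following and stays level, with about 8 N on the wrist. I continue straight up.

carry_out([
  [0,0,-0.004,0,0,0,255],
  [0,0,-0.01,0,0,0,255],
  [0,0,-0.018,0,0,0,255],
  [0,0,-0.028,0,0,0,255],
  [0,0,-0.038,0,0,0,255],
  [0,0,-0.048,0,0,0,255],
  [0,0,-0.056,0,0,0,255],
  [0,0,-0.062,0,0,0,255],
  [0,0,-0.065,0,0,0,255],
  [0,0,-0.065,0,0,0,255],
])

```text
clock: 15.62
position: [0.5835, -0.0445, 0.2025]
tool_rot: [3.142, 0.0, -2.963]
force: [-0.1, -1.3, -7.8]
grip_width: 0.0105
```

carry_out([
  [0,0,-0.003,0,0,0,255],
  [0,0,-0.008,0,0,0,255],
  [0,0,-0.014,0,0,0,255],
  [0,0,-0.019,0,0,0,255],
  [0,0,-0.023,0,0,0,255],
  [0,0,-0.025,0,0,0,255],
  [0,0,-0.025,0,0,0,255],
  [0,0,-0.025,0,0,0,255],
  [0,0,-0.025,0,0,0,255],
  [0,0,-0.025,0,0,0,255],
])

```text
clock: 16.88
position: [0.5835, -0.0445, 0.2274]
tool_rot: [3.142, -0.0, -2.963]
force: [0.1, -0.4, -7.0]
grip_width: 0.0104
```

```bash
python3 - <<'E'
from h import *
s=st(); print(np.abs(s['qd']).max()); grab('wrist','w11'); im,d,K,E=grab('scene','s11'); cv2.imwrite('pics/s11c.png',cv2.resize(im[130:350,150:450],None,fx=2.5,fy=2.5)); st()
E
```

```text
t 16.875 pos [ 0.5835 -0.0445  0.2274] rot [ 3.1416e+00 -1.0000e-04 -2.9635e+00] F [ 0.13 -0.43 -6.97] w 0.010425567339398261
0.005781533237579063
t 16.975 pos [ 0.5835 -0.0445  0.2274] rot [-3.1416e+00 -1.0000e-04 -2.9634e+00] F [ 0.28  0.24 -8.22] w 0.010408940454607916
```

View pics/w11.png

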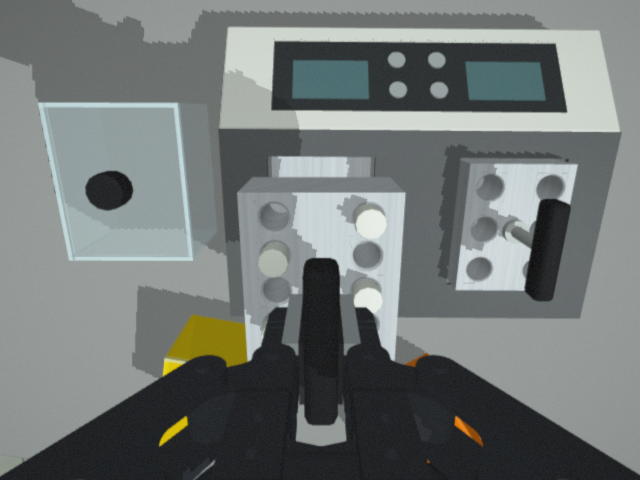

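View pics/s11c.png

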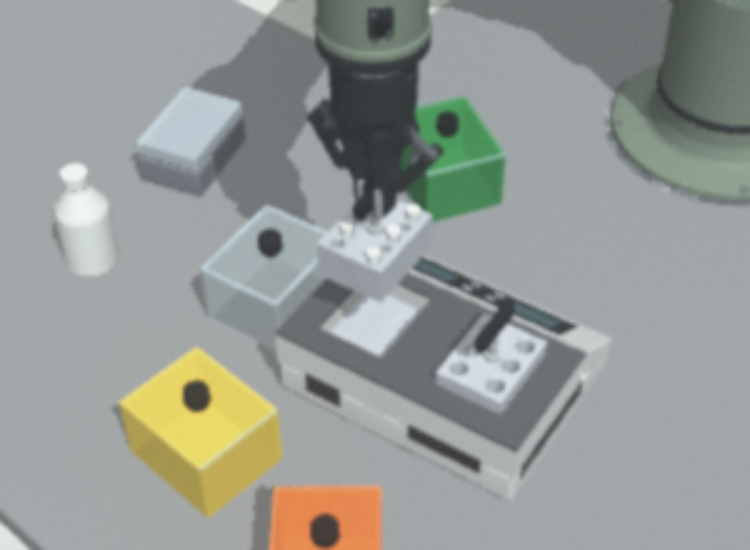

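```bash
python3 - <<'E'
from h import *
im,d,K,E=load('w11'); P=cloud(d,K,E)
Q=P[192:290,240:404].reshape(-1,3); Q=Q[abs(Q[:,2]-.204)<.004]
A=np.c_[Q[:,:2]-Q[:,:2].mean(0),np.ones(len(Q))]; c=np.linalg.lstsq(A,Q[:,2],rcond=None)[0]; print(len(Q),'slope',c[:2],'z top',c[2])
i,d,K,E=load('s11'); P=cloud(d,K,E); print('cover knob',P[130+int(242/2.5),150+int(270/2.5)])
i0=load('scene0')[0]; df=cv2.absdiff(i,i0).max(2)
for n,(u,v,w) in dict(beaker=(492,346,28),rack=(434,393,36),bottle=(183,218,25),tip=(226,186,25),spare=(348,273,20)).items(): print(n,'max change px>40:',(df[v-w:v+w,u-w:u+w]>40).sum())
E
```

```text
11472 slope [0.00041196 0.00055119] z top 0.20397638643224522
cover knob [ 0.58915721 -0.19018148  0.0988775 ]
beaker max change px>40: 0
rack max change px>40: 0
bottle max change px>40: 0
tip max change px>40: 360
spare max change px>40: 0
```

```bash
python3 - <<'E'
from h import *
st(); print(ticket.job_done())
E
```

```text
t 16.975 pos [ 0.5835 -0.0445  0.2274] rot [-3.1416e+00 -1.0000e-04 -2.9634e+00] F [ 0.28  0.24 -8.22] w 0.010408940454607916
the job is handed in; nothing more can be done
None
```

The cover is off and standing upright on the bench, and the arm is holding the tube block level and still over its well for your cooling tray. I handed the job in at 17.0 s of the 54 s allowed; no verdict was reported.

- **Cover:** I set it down 27 mm from the heater's right side and let go. The wrist force was near zero afterwards. The top of its knob reads about 0.099–0.100 m above the bench, which matches it standing upright.
- **Tube block:** It was lifted straight up by 0.100 m and is held by its T-handle at a 90 N grip setting, with about 8 N of load. Its top face measures 0.204 m above the bench, so its underside is about 74 mm above the heater's top. The measured tilt is below 0.001 rad and the joints were practically still.
- **Tubes:** Four of the five caps show clearly in the last scene picture. The fifth is hidden by the gripper there, but all five were seated before the lift and it stayed smooth.
- **Everything else:** Before-and-after pictures show no change at the spare block, bottle, beaker or tube rack. The tip box region did change in brightness, which I take to be the arm's shadow because its outline looks the same and the arm never went near it.

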